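Tap the raised grinding discs home

TASK

Three plain grinding discs in the open box stand proud on their mandrels, so the lid would not shut. With the fingertips, press lightly on the screw head in the middle of each until it is home, level with the screw heads of the two perforated discs or a little lower: the smallest plain disc first, then the middle-sized, then the largest. Touch only the screw heads, not the thin discs themselves; pull nothing up, and leave the two perforated discs, the loupe, the jar and the anvil alone.

Things in the scene. Friction and masses are not known exactly. Their poses are not given: they have to be found in the camera images.
- disc_box: Open clear box fixed to the bench, 160 (x) x 210 (y) x 40 mm high; yellow holder insert, top 30 mm above the bench, with five mandrels at least 62 mm apart, three in the row nearer the robot, two behind; which disc stands where varies. Origin: centre of underside, z up. Its clear lid, folded right back, lies flat on the bench on its +x side, 160 x 210 x 28 mm.
- mandrel_small (a joint): How far the mandrel of the smallest plain disc has been pushed down, m: 0 to 0.003 at the start (standing proud), 0.012 is home, 0.018 the hard stop. Pressing it down takes about 5.5 N at 0, rising steadily to 9 N at 0.012 and 11 N just before the stop; it stays where it is left. It can also be pulled up (negative values).
- hub_small: Steel screw head in the middle of the smallest plain disc: the spot to touch. 10 mm diameter, its flat top 5 mm above the disc's upper face. Origin: centre of its top face, z up; 64 mm above the bench when the joint reads 0, 52 mm when home, 46 mm at the stop.
- disc_small: The smallest of the three plain (unperforated) grinding discs, round, thin grey metal, 22 mm diameter, 2 mm thick, level; it moves with its hub. Origin: the same point as the hub's (5 mm above the middle of the disc's upper face).
- mandrel_medium (a joint): How far the mandrel of the middle-sized plain disc has been pushed down, m: 0 to 0.003 at the start (standing proud), 0.012 is home, 0.018 the hard stop. Pressing it down takes about 5.5 N at 0, rising steadily to 9 N at 0.012 and 11 N just before the stop; it stays where it is left. It can also be pulled up (negative values).
- hub_medium: Steel screw head in the middle of the middle-sized plain disc: the spot to touch. 10 mm diameter, its flat top 5 mm above the disc's upper face. Origin: centre of its top face, z up; 64 mm above the bench when the joint reads 0, 52 mm when home, 46 mm at the stop.
- disc_medium: The middle-sized of the three plain (unperforated) grinding discs, round, thin grey metal, 35 mm diameter, 2 mm thick, level; it moves with its hub. Origin: the same point as the hub's (5 mm above the middle of the disc's upper face).
- mandrel_large (a joint): How far the mandrel of the largest plain disc has been pushed down, m: 0 to 0.003 at the start (standing proud), 0.012 is home, 0.018 the hard stop. Pressing it down takes about 5.5 N at 0, rising steadily to 9 N at 0.012 and 11 N just before the stop; it stays where it is left. It can also be pulled up (negative values).
- hub_large: Steel screw head in the middle of the largest plain disc: the spot to touch. 10 mm diameter, its flat top 5 mm above the disc's upper face. Origin: centre of its top face, z up; 64 mm above the bench when the joint reads 0, 52 mm when home, 46 mm at the stop.
- disc_large: The largest of the three plain (unperforated) grinding discs, round, thin grey metal, 50 mm diameter, 2 mm thick, level; it moves with its hub. Origin: the same point as the hub's (5 mm above the middle of the disc's upper face).
- holed_a: Grinding disc with a ring of eight holes, 28 mm diameter, already home and fixed, to be left alone. Origin: centre of the top of its screw head, 52 mm above the bench, 5 mm above the disc's upper face.
- holed_b: Grinding disc with a ring of eight holes, 39 mm diameter, already home and fixed, to be left alone. Origin: centre of the top of its screw head, 52 mm above the bench, 5 mm above the disc's upper face.
- loupe: Loose folding steel loupe lying on the bench beside the box (+y side), about 68 x 30 x 18 mm. Origin: underside, centre of the lens. Bystander.
- jar: Loose small glass jar with steel lid beside the box (+y side), 42 mm diameter, 50 mm high. Origin: centre of the underside. Bystander.
- anvil: Loose small dark steel bench anvil beside the box (-y side), about 105 mm long with its horn, 34 mm wide, 50 mm high. Origin: centre of the underside of its foot. Bystander.

How it is judged:
On the way, in this order (a step that is already met when the one before it is completed fails the run):
1. the smallest plain disc is pressed home (value of joint mandrel_small above 0.0095 m), for 0.1 s.
2. the middle-sized plain disc is pressed home (value of joint mandrel_medium above 0.0095 m), for 0.1 s.
3. the largest plain disc is pressed home (value of joint mandrel_large above 0.0095 m), for 0.1 s.
At the end, for the whole second after the job is handed in: All three plain discs are home (each joint beyond 0.0095 m, that is no more than 2.5 mm short of level with the perforated ones; deeper is allowed), and the loupe, jar and anvil are at rest within 10 mm of where they were (value of joint each of mandrel_small, mandrel_medium, mandrel_large above 0.0095 m and linear speed of each of loupe, jar, anvil below 0.01 m/s and distance of each of loupe, jar, anvil from where it was at the start of the episode below 0.01 m); the robot touches nothing.
It fails at once if a larger plain disc or its screw head is touched (over 1 N) before every smaller plain one is home (((contact force between the fingers and hub_medium above 1 N or contact force between the fingers and disc_medium above 1 N) and not (value of joint mandrel_small above 0.0095 m)) or ((contact force between the fingers and hub_large above 1 N or contact force between the fingers and disc_large above 1 N) and not (value of joint mandrel_small above 0.0095 m)) or ((contact force between the fingers and hub_large above 1 N or contact force between the fingers and disc_large above 1 N) and not (value of joint mandrel_medium above 0.0095 m))).
It fails at once if a screw head is pressed with more than 25 N (contact force between the fingers and hub_small above 25 N or contact force between the fingers and hub_medium above 25 N or contact force between the fingers and hub_large above 25 N).
It fails at once if the fingers touch a thin disc itself, or a perforated disc or its screw head (over 1 N) (contact force between the fingers and disc_small above 1 N or contact force between the fingers and disc_medium above 1 N or contact force between the fingers and disc_large above 1 N or contact force between the fingers and holed_a above 1 N or contact force between the fingers and holed_b above 1 N).
It fails at once if a disc is pulled up by more than 3 mm beyond its raised position (value of joint any of mandrel_small, mandrel_medium, mandrel_large below -0.003 m).
It fails at once if the loupe, the jar or the anvil is moved more than 10 mm or lifted (distance of any of loupe, jar, anvil from where it was at the start of the episode above 0.01 m).
It also fails if it takes over 38 s, if anything falls off the work surface, if the arm or the gripper's body presses on something with over 40 N, if the wrist force passes 120 N, or if a joint passes its speed limit or range.

ROBOT

A 7-joint arm with a two-finger parallel gripper is mounted at the origin on the work surface. World frame = base frame: x ahead of the robot, y to its left, z up, the work surface at z = 0. Lengths are in m, angles in rad, forces in N, time in s.
With the tool pointing down it reaches from about 0.425 to 0.925 m from the base axis. Payload 6.8 kg.
Tool frame: the origin (TCP) lies on the mounting face of the last link; the fingertips stand 173 mm ahead of it and the grasp point (between the pads) lies 155 mm ahead of it; z points along the fingers, y is the line along which they close (so a half turn about z gives the same grasp; the last joint's range is limited). The gripper opens to 85 mm and grips with 20 to 120 N. Pads are 22 mm wide; open, the fingers measure 114 mm over their backs; the gripper's body (76 mm by 85 mm) begins 54 mm behind the grasp point. The pads swing forward as they close: fully open they stand 13 mm farther back than shut.
Start: joints at [1.189, 0.477, 0.022, 1.555, -0.011, 1.109, -0.083], TCP at [0.183, -0.65, 0.405] pointing down, gripper open.
Joint ranges: [-2.96, 2.96], [-0.34, 2.1], [-1.41, 1.46], [0.24, 2.44], [-1.37, 4.51], [0.17, 1.92], [-2.96, 2.96]. Speed limits (rad/s): [2.39, 2.39, 3.14, 3.14, 3.14, 3.14, 3.14].

INTERFACE

Orientations are given as a unit quaternion [w, x, y, z].
In Python, from station import bot gives the robot as it stands. The module is installed in compiled form; this text tells all that it offers.
- The arm moves only by the shell command python3 -m pendant 'ROWS' [FORCE]. ROWS is JSON, a list of rows, each a list of 5 numbers: the finger opening in m, from 0 to 0.0854, then the shift along the tool's x, y, z in m, then the turn about the tool's z in degrees. In form: [[jaw, x, y, z, yaw], ...]. A call has 1 to 12 rows; each row shifts and turns the commanded pose from where the row before left it, along the tool's axes as they then stand; what a row does not reach is not made up. A row lasts 1/12 s, in which the tool goes at most 41.7 mm and 7.16 degrees, less where a joint would pass 70% of its speed; a pose out of reach is approached as far as the arm can. A call with a gripper value outside its range is refused whole. The fingers move at their own pace and stop on an object; FORCE is the grip in N (left out, the last holds). Time passes only in rows, so rows that do not move let the fingers close. It gives the time, the measured TCP pose, the force, the opening and the grip force at its end, in the units of the state.
- bot.get_obs(): the state, without advancing time (a new reading comes with each control period).
- bot.read_camera(name): name is "scene" or "top" or "wrist"; returns (picture, depth): 480x640x3 uint8, blue, green, red; 480x640 float32, m along the optical axis (not along the pixel's ray), 0 where there is no reading.
- bot.camera_model(name): a dict with "intrinsics" (3x3 intrinsics, pixels), "R" (3x3) and "t" (3): a world point X has camera coordinates R X + t. Camera axes: x right, y down, z forward; pixel columns grow to the right and rows downward; lengths in m; the calibration is good to about 2 mm. A picture is of the moment at which its call begins: read the wrist's pose just before it. camera_model takes no time and is no camera call; for the wrist camera it gives the pose at the moment of the call.
- bot.hand_in(): hands the job in; it is judged then, once.
Trained networks look in the newest picture that a camera, given by its name, has taken for a name from the list of things; names that differ only in an ending like _2 or _b are one class to them, and where a whole thing is asked for, a point or a joint stands for the part that bears it (a point fixed in the world has none). Each returns a list of dicts, best first, with "score" (0 to 1); they miss things now and then, are a little off and sometimes report something else, mostly with a low value. They report only what shows in the picture. A call takes as long as a camera call.
- bot.boxes_of(name, camera): "at" ([column, row] in pixels, amid what is visible of it).
- bot.trace(name, camera): "mask" (480x640 bool, what is visible of it) and "at" ([column, row] in pixels, amid what is visible of it).
- bot.pinpoint(name, camera): "at" ([column, row] in pixels: a listed point, or the origin of a listed thing).
The state is a dict: "t": time; "q": joint angles; "joint_vel": joint speeds; "joint_torque": joint torques, N m; "eef_pos": TCP position; "tool_rot": TCP orientation; "contact_force": force on the tool from outside, world axes, zero at the start; "torque": the same for the moment, N m; "gripper_width": opening from 0.0 (shut) to 1.0 (fully open); "grasp_force": force on a finger pad.
Only numpy, scipy, OpenCV 4.12 (cv2) and the standard library are available. Lean on these libraries where they do the work, as an engineer would, in place of code of your own. Each camera call takes 0.05 s, during which the arm holds its last target. There are 200 camera calls.

## Working session

There is one attempt and no reset: what is moved stays moved. The work goes in short steps, Python scripts to look and compute and a shell command to move; the robot and the scene stay as the last step left them, time stands still between calls to the robot, and variables do not carry over. Pictures are saved under pics/ and viewed, at most 10 in all, crops included, and the job is handed in when it is done.

```bash
mkdir -p pics; cat > h.py <<'E'
import numpy as np,cv2
from station import bot
def ray(cam,uv):
    m=bot.camera_model(cam);K=np.array(m["intrinsics"]);R=np.array(m["R"]);t=np.array(m["t"])
    return -R.T@t, R.T@np.linalg.solve(K,[uv[0],uv[1],1.])
def atz(cam,uv,z):
    o,d=ray(cam,uv);return o+d*(z-o[2])/d[2]
def dep(cam,uv,D):
    o,d=ray(cam,uv);u,v=int(round(uv[0])),int(round(uv[1]))
    p=D[max(v-1,0):v+2,max(u-1,0):u+2];p=p[p>0];return o+d*np.median(p) if p.size else None
NAMES=["hub_small","hub_medium","hub_large","holed_a","holed_b","loupe","jar","anvil"]
E
python3 - <<'E'
from h import *
np.set_printoptions(precision=4,suppress=True)
o=bot.get_obs();print(o["t"],o["eef_pos"],o["tool_rot"],o["contact_force"],o["gripper_width"])
for c in ["top","scene"]:
    im,D=bot.read_camera(c);cv2.imwrite(f"pics/{c}0.png",im)
    for n in NAMES:
        for r in bot.pinpoint(n,c)[:2]:
            print(c,n,round(r["score"],2),np.round(r["at"],1),atz(c,r["at"],.06),dep(c,r["at"],D))
print(bot.get_obs()["t"])
E
```

```text
0.0 [ 0.1825 -0.6496  0.4037] [-0.0009  0.9906  0.1365 -0.0002] [ 0.5066  0.5342 -0.2122] 0.9987374258019295
top hub_small 0.45 [410.8 295.7] [ 0.4853 -0.1085  0.06  ] [ 0.4847 -0.1078  0.0642]
top hub_medium 0.65 [300.7 242.8] [0.5527 0.0682 0.06  ] [0.5547 0.0686 0.0508]
top hub_medium 0.56 [450.  291.4] [ 0.4974 -0.1684  0.06  ] [ 0.4977 -0.1689  0.058 ]
top hub_large 0.56 [434.5 245.5] [ 0.5675 -0.1415  0.06  ] [ 0.5667 -0.1408  0.0634]
top hub_large 0.43 [301.8 239.5] [0.5582 0.0669 0.06  ] [0.56   0.0673 0.0514]
top holed_a 0.69 [384.  249.8] [ 0.5534 -0.0629  0.06  ] [ 0.5549 -0.0637  0.0531]
top holed_a 0.56 [370.7 296.8] [ 0.478  -0.0472  0.06  ] [ 0.479  -0.048   0.0515]
top holed_b 0.69 [384.  249.8] [ 0.5534 -0.0629  0.06  ] [ 0.5549 -0.0637  0.0531]
top holed_b 0.56 [370.7 296.8] [ 0.478  -0.0472  0.06  ] [ 0.479  -0.048   0.0515]
top loupe 0.98 [298.5 297.2] [0.4673 0.0633 0.06  ] [0.4716 0.0649 0.0194]
top jar 0.75 [302.4 239.4] [0.5584 0.066  0.06  ] [0.5605 0.0664 0.0502]
top anvil 0.64 [516.2 273.9] [ 0.534  -0.2698  0.06  ] [ 0.5405 -0.2827  0.0255]
scene hub_small
[... 212 characters left out ...]
0.06  ] [ 0.5602 -0.1455  0.0623]
scene hub_medium 0.37 [246.2 173.3] [ 0.4845 -0.1788  0.06  ] [ 0.4815 -0.1816  0.0565]
scene hub_large 0.42 [236.8 201.5] [ 0.558  -0.1402  0.06  ] [ 0.5605 -0.1377  0.0632]
scene holed_a 0.71 [297.8 204.4] [ 0.4963 -0.0429  0.06  ] [ 0.4858 -0.0509  0.0478]
scene holed_b 0.71 [297.8 204.4] [ 0.4963 -0.0429  0.06  ] [ 0.4858 -0.0509  0.0478]
scene loupe 0.59 [351.1 245.4] [0.5255 0.0958 0.06  ] [0.4863 0.0732 0.0122]
scene loupe 0.19 [266.5 219.1] [ 0.5619 -0.0655  0.06  ] [ 0.5525 -0.0737  0.0478]
scene jar 0.76 [325.9 274.3] [0.6067 0.0984 0.06  ] [0.5825 0.0825 0.0264]
scene anvil 0.61 [188.2 189.2] [ 0.5867 -0.2379  0.06  ] [ 0.5508 -0.281   0.0117]
0.9
```

View pics/top0.png

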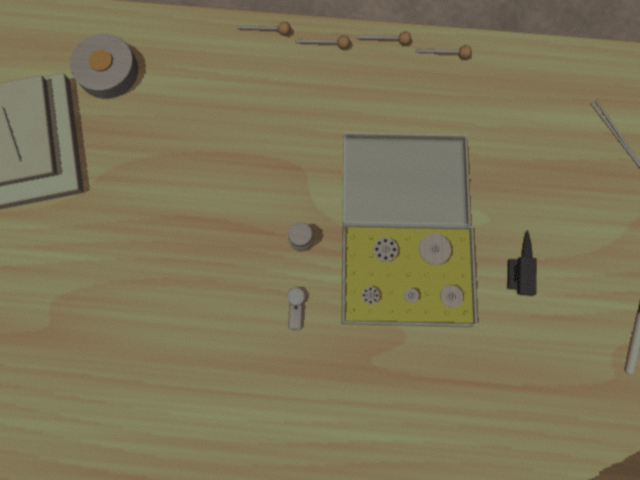

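View pics/scene0.png

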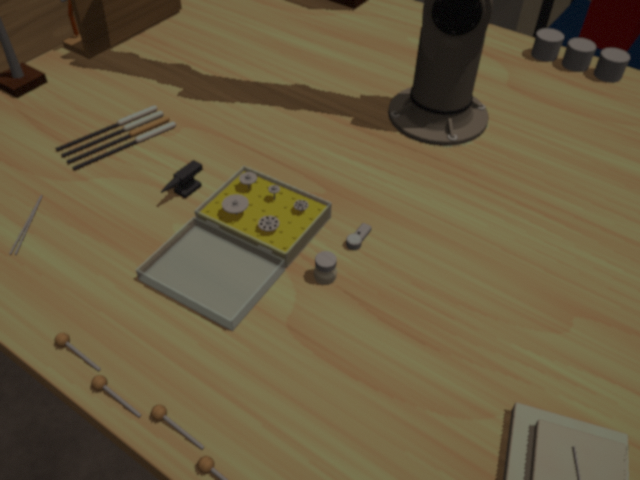

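```bash
python3 -m pendant '[[0,0.0279,-0.0259,0,0],[0,0.0279,-0.0259,0,0],[0,0.0279,-0.0259,0,0],[0,0.0279,-0.0259,0,0],[0,0.0279,-0.0259,0,0],[0,0.0279,-0.0259,0,0],[0,0.0279,-0.0259,0,0],[0,0.0279,-0.0259,0,0],[0,0.0279,-0.0259,0,0],[0,0.0279,-0.0259,0,0],[0,0.0279,-0.0259,0,0],[0,0.0279,-0.0259,0,0]]'
```

```text
t: 1.9
eef_pos: [0.4214, -0.2584, 0.4051]
tool_rot: [0.0, 0.991, 0.136, 0.0]
contact_force: [0.4, -0.1, -0.2]
gripper_width: -0.003
grasp_force: 0.0
```

```bash
python3 -m pendant '[[0,0.0279,-0.0259,0,0],[0,0.0279,-0.0259,0,0],[0,0.0279,-0.0259,0,0],[0,0.0279,-0.0259,0,0],[0,0,0,0,5.2],[0,0,0,0,5.2],[0,0,0,0,5.2],[0,0,0,0,0],[0,0,0,0,0]]'
cat > w.py <<'E'
from h import *
import sys
np.set_printoptions(precision=4,suppress=True)
o=bot.get_obs();print(o["t"],o["eef_pos"],o["tool_rot"])
im,D=bot.read_camera("wrist");cv2.imwrite(f"pics/{sys.argv[1]}.png",im)
for n in sys.argv[2:]:
    for r in bot.pinpoint(n,"wrist")[:3]:
        print(n,round(r["score"],2),np.round(r["at"],1),atz("wrist",r["at"],.062),dep("wrist",r["at"],D))
E
python3 w.py w1 hub_small hub_medium hub_large holed_a
```

```text
t: 2.65
eef_pos: [0.5003, -0.1302, 0.4048]
tool_rot: [0.0, 1.0, 0.002, 0.0]
contact_force: [-0.4, 0.2, -0.7]
gripper_width: 0.001
grasp_force: 0.0
2.65 [ 0.5003 -0.1302  0.4048] [0.0001 1.     0.0021 0.0001]
hub_small 0.5 [295.5 238.4] [ 0.4879 -0.1081  0.062 ] [ 0.4883 -0.1082  0.0631]
hub_small 0.42 [128.1 235.9] [0.4899 0.0381 0.062 ] [0.4782 0.0614 0.0186]
hub_medium 0.41 [370.9 235.6] [ 0.4906 -0.1741  0.062 ] [ 0.4906 -0.174   0.0621]
hub_large 0.47 [297.1 188.4] [ 0.5316 -0.1103  0.062 ] [ 0.5272 -0.1082  0.0298]
hub_large 0.46 [331.6 151.5] [ 0.5618 -0.139   0.062 ] [ 0.5618 -0.139   0.0639]
holed_a 0.83 [228.2 240.6] [ 0.4859 -0.0491  0.062 ] [ 0.483  -0.0465  0.0519]
holed_a 0.57 [246.1 153.7] [ 0.5599 -0.069   0.062 ] [ 0.5595 -0.067   0.0517]
```

View pics/w1.png

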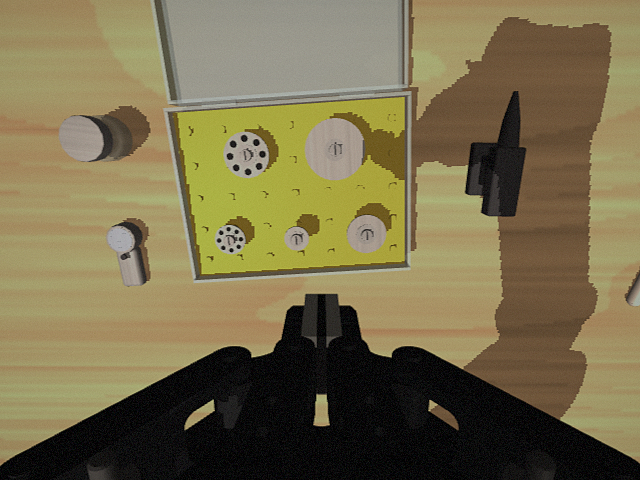

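The wrist view shows the small hub at about (296,238), the medium at (367,234), the large at (335,149); the perforated discs are at (232,239) and (248,155). The fingers are shut at about (322,320). I'll refine the plain discs by depth.

```bash
cat > d.py <<'E'
from h import *
np.set_printoptions(precision=4,suppress=True)
m=bot.camera_model("wrist");print(bot.get_obs()["eef_pos"])
im,D=bot.read_camera("wrist");K,R,t=map(np.array,(m["intrinsics"],m["R"],m["t"]))
v,u=np.mgrid[:480,:640];P=np.dstack([(u-K[0,2])/K[0,0]*D,(v-K[1,2])/K[1,1]*D,D])
W=(P-t)@R
print("cam",-R.T@t)
ok=(D>0)&(W[...,2]>.043)&(W[...,2]<.075)&(W[...,0]>.45)&(W[...,0]<.61)&(W[...,1]<-.0)&(W[...,1]>-.22)
n,l,s,c=cv2.connectedComponentsWithStats(ok.astype(np.uint8))
for i in range(1,n):
    if s[i,4]<60: continue
    a=l==i;w=W[a];zd=np.median(w[:,2]);h=a&(W[...,2]>zd+.0025)
    (cc,r)=cv2.minEnclosingCircle(w[:,:2].astype(np.float32))
    print(s[i,4],"px",c[i],"mean",w.mean(0),"circ",np.array(cc),r,"zdisc",zd,"hub",W[h].mean(0) if h.any() else None,h.sum())
E
python3 d.py
```

```text
[ 0.5002 -0.1304  0.4047]
cam [ 0.5741 -0.1303  0.3742]
2944 px [334.662  148.5744] mean [ 0.5638 -0.1416  0.059 ] circ [ 0.5636 -0.1417] 0.025073476135730743 zdisc 0.05882507373393728 hub [ 0.5634 -0.1417  0.0636] 120
1654 px [245.9686 154.4141] mean [ 0.5586 -0.066   0.0476] circ [ 0.5583 -0.0657] 0.019686786457896233 zdisc 0.04737467988783947 hub [ 0.5585 -0.0663  0.0521] 110
1197 px [366.274  233.0242] mean [ 0.4918 -0.1704  0.058 ] circ [ 0.4913 -0.1705] 0.017749080434441566 zdisc 0.05769074848288496 hub [ 0.4915 -0.1704  0.0625] 99
715 px [230.1217 238.9455] mean [ 0.4835 -0.0473  0.0479] circ [ 0.4829 -0.0468] 0.014178127981722355 zdisc 0.04745364646803903 hub [ 0.4833 -0.0472  0.0521] 91
469 px [296.5075 237.7207] mean [ 0.4878 -0.1088  0.0592] circ [ 0.4869 -0.1087] 0.011329380795359612 zdisc 0.058504733706738525 hub [ 0.4875 -0.1088  0.0631] 96
```

```bash
python3 -m pendant '[[0,-0.0064,-0.0108,0.03,0],[0,-0.0063,-0.0108,0.03,0],[0,0,0,0.03,0],[0,0,0,0.03,0],[0,0,0,0,0],[0,0,0,0,0]]'; python3 d.py; python3 w.py w2
```

```text
t: 3.45
eef_pos: [0.4871, -0.1086, 0.284]
tool_rot: [-0.0, 1.0, 0.001, -0.002]
contact_force: [-0.9, 0.3, 0.6]
gripper_width: 0.0
grasp_force: 0.0
[ 0.4871 -0.1086  0.284 ]
cam [ 0.5609 -0.1086  0.2532]
8104 px [386.9128 127.2857] mean [ 0.5641 -0.1414  0.059 ] circ [ 0.5634 -0.1417] 0.025267191231250763 zdisc 0.05886480993947935 hub [ 0.5634 -0.1413  0.0637] 332
4322 px [241.1363 138.3885] mean [ 0.5588 -0.0658  0.0477] circ [ 0.5584 -0.0655] 0.01980515941977501 zdisc 0.047400332172106575 hub [ 0.5584 -0.066   0.0521] 288
2934 px [431.0576 263.0913] mean [ 0.492  -0.17    0.0581] circ [ 0.4916 -0.1706] 0.017931189388036728 zdisc 0.05770484159325082 hub [ 0.4917 -0.17    0.0624] 255
1674 px [217.3315 270.6828] mean [ 0.4837 -0.0472  0.048 ] circ [ 0.483  -0.0464] 0.01451435498893261 zdisc 0.04749725178387681 hub [ 0.4834 -0.047   0.0521] 222
1158 px [321.0604 270.6615] mean [ 0.488  -0.1085  0.0592] circ [ 0.4871 -0.1086] 0.011399731040000916 zdisc 0.05844768010294024 hub [ 0.4876 -0.1086  0.063 ] 251
3.5 [ 0.488  -0.1088  0.2855] [-0.0001  1.      0.0008  0.    ]
```

View pics/w2.png

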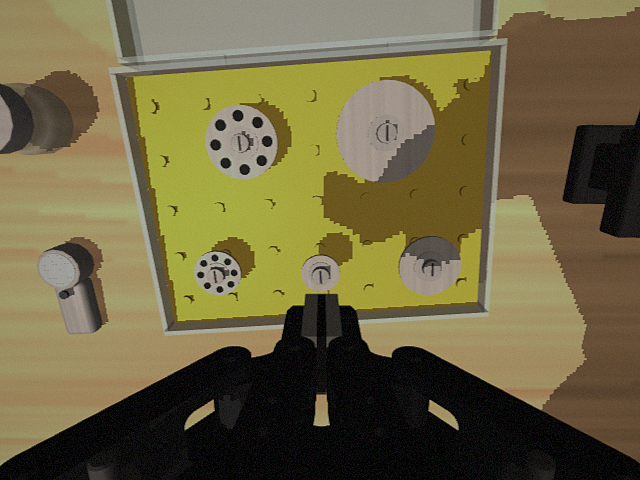

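Two views agree to within 1 mm and the fingers line up with the small hub (321,271). Now I'll descend and press.

```bash
python3 -m pendant '[[0,0,0,0.02,0],[0,0,0,0.018,0],[0,0,0,0.002,0],[0,0,0,0.002,0],[0,0,0,0.0015,0],[0,0,0,0.0015,0],[0,0,0,0.0015,0],[0,0,0,0.0015,0]]'
```

```text
t: 4.22
eef_pos: [0.4879, -0.1087, 0.2373]
tool_rot: [0.0, 1.0, 0.001, 0.001]
contact_force: [-0.1, 0.1, -0.0]
gripper_width: 0.003
grasp_force: 0.0
```

```bash
python3 -m pendant '[[0,0,0,0.0015,0],[0,0,0,0.0015,0],[0,0,0,0.0015,0],[0,0,0,0.0015,0]]'
```

```text
t: 4.55
eef_pos: [0.4878, -0.1087, 0.2313]
tool_rot: [0.0, 1.0, 0.001, 0.0]
contact_force: [-2.7, -0.5, 8.5]
gripper_width: 0.001
grasp_force: 4.0
```

```bash
python3 -m pendant '[[0,0,0,0.0015,0],[0,0,0,0.0015,0],[0,0,0,0.0015,0],[0,0,0,0.0015,0],[0,0,0,0.0015,0],[0,0,0,0,0],[0,0,0,0,0]]'
```

```text
t: 5.13
eef_pos: [0.4878, -0.1086, 0.2238]
tool_rot: [0.0, 1.0, 0.001, 0.0]
contact_force: [-0.9, -0.3, 6.5]
gripper_width: 0.005
grasp_force: 3.2
```

```bash
python3 -m pendant '[[0,0,0,-0.01,0],[0,0,0,-0.03,0],[0,0,0,-0.015,0],[0,0.002,0.0308,0,0],[0,0.002,0.0308,0,0],[0,0,0,0,0],[0,0,0,0,0]]'; python3 d.py
```

```text
t: 5.72
eef_pos: [0.4914, -0.1721, 0.2787]
tool_rot: [0.0, 1.0, -0.001, 0.0]
contact_force: [-0.4, 0.4, -0.8]
gripper_width: 0.0
grasp_force: 0.0
[ 0.4914 -0.1721  0.2787]
cam [ 0.5653 -0.1724  0.2482]
8366 px [257.82   137.8611] mean [ 0.5642 -0.1415  0.059 ] circ [ 0.5634 -0.1413] 0.02520734816789627 zdisc 0.05882472148131521 hub [ 0.5635 -0.1416  0.0636] 344
4518 px [118.5474 149.2014] mean [ 0.5588 -0.0663  0.0476] circ [ 0.5584 -0.0654] 0.020250648260116577 zdisc 0.04737245175601005 hub [ 0.5585 -0.0663  0.052 ] 324
2679 px [317.2953 271.8675] mean [ 0.4938 -0.1703  0.0581] circ [ 0.4913 -0.1704] 0.01774263195693493 zdisc 0.05767420995412254 hub [ 0.4918 -0.1704  0.0624] 258
1076 px [212.552  274.7509] mean [ 0.4881 -0.1092  0.0467] circ [ 0.487  -0.1087] 0.011572420597076416 zdisc 0.04587234818084744 hub [ 0.4876 -0.1089  0.0504] 230
1756 px [106.7956 282.6572] mean [ 0.4839 -0.0477  0.048 ] circ [ 0.4832 -0.047 ] 0.014940901659429073 zdisc 0.04746255079178529 hub [ 0.4834 -0.0474  0.052 ] 246
```

Small is home (top at 50.4 mm). Next is the medium disc.

```bash
python3 -m pendant '[[0,0,0,0.02,0],[0,0,0,0.016,0],[0,0,0,0.002,0],[0,0,0,0.0015,0],[0,0,0,0.0015,0],[0,0,0,0.0015,0],[0,0,0,0.0015,0],[0,0,0,0.0015,0]]'
```

```text
t: 6.43
eef_pos: [0.4921, -0.17, 0.2337]
tool_rot: [0.0, 1.0, 0.001, 0.001]
contact_force: [-1.8, 0.7, 7.6]
gripper_width: 0.001
grasp_force: 3.6
```

```bash
python3 -m pendant '[[0,0,0,0.0015,0],[0,0,0,0.0015,0],[0,0,0,0.0015,0],[0,0,0,0.0015,0],[0,0,0,0.0015,0],[0,0,0,0.0015,0],[0,0,0,0.0005,0],[0,0,0,0,0],[0,0,0,-0.01,0],[0,0,0,-0.03,0],[0,0,0,-0.015,0],[0,0,0,0,0]]'; python3 d.py
```

```text
t: 7.43
eef_pos: [0.4931, -0.1706, 0.2822]
tool_rot: [0.001, 1.0, 0.001, 0.003]
contact_force: [1.0, 0.1, -0.2]
gripper_width: 0.003
grasp_force: 0.0
[ 0.4931 -0.1706  0.2822]
cam [ 0.5672 -0.1706  0.2521]
7923 px [262.3287 143.9956] mean [ 0.5642 -0.1415  0.059 ] circ [ 0.5635 -0.1412] 0.02521527372300625 zdisc 0.058828176676852695 hub [ 0.5636 -0.1417  0.0637] 323
4305 px [125.7152 154.2736] mean [ 0.5588 -0.0663  0.0476] circ [ 0.5587 -0.0657] 0.0201131422072649 zdisc 0.04736968326369625 hub [ 0.5584 -0.0663  0.0521] 305
2484 px [319.9086 269.5238] mean [ 0.4929 -0.1704  0.0467] circ [ 0.4915 -0.1704] 0.01778675615787506 zdisc 0.04636771386158263 hub [ 0.4919 -0.1704  0.051 ] 226
1045 px [216.5005 277.3675] mean [ 0.488  -0.1091  0.0467] circ [ 0.4873 -0.1086] 0.011503643356263638 zdisc 0.04587797525023184 hub [ 0.4876 -0.1089  0.0504] 224
1704 px [112.6637 284.848 ] mean [ 0.4838 -0.0477  0.048 ] circ [ 0.4832 -0.0466] 0.014838618226349354 zdisc 0.047441475197960395 hub [ 0.4835 -0.0475  0.052 ] 239
```

Medium is home (51.0 mm). Now the largest.

```bash
python3 -m pendant '[[0,0.0239,-0.0096,0,0],[0,0.0239,-0.0096,0,0],[0,0.0239,-0.0096,0,0],[0,0,0,0,0],[0,0,0,0,0],[0,0,0,0.01,0],[0,0,0,0.014,0],[0,0,0,0,0]]'
```

```text
t: 8.15
eef_pos: [0.5609, -0.142, 0.2511]
tool_rot: [-0.0, 1.0, 0.0, -0.003]
contact_force: [-0.9, -0.6, -0.1]
gripper_width: 0.004
grasp_force: 0.0
```

```bash
python3 -m pendant '[[0,0,0,0.002,0],[0,0,0,0,0]]'; python3 d.py | head -3
```

```text
t: 8.32
eef_pos: [0.5626, -0.1418, 0.2518]
tool_rot: [0.0, 1.0, 0.0, -0.001]
contact_force: [0.2, -0.2, 0.2]
gripper_width: 0.001
grasp_force: 0.0
[ 0.5626 -0.1418  0.2518]
cam [ 0.6365 -0.1418  0.2211]
5329 px [319.5511 279.5076] mean [ 0.5713 -0.1411  0.0589] circ [ 0.5636 -0.1413] 0.02532588131725788 zdisc 0.058838862566709144 hub [ 0.5674 -0.1414  0.0633] 77
```

```bash
python3 -m pendant '[[0,0.0005,0,0.008,0],[0,0,0,0.005,0],[0,0,0,0.002,0],[0,0,0,0.0015,0],[0,0,0,0.0015,0],[0,0,0,0.0015,0]]'
```

```text
t: 8.87
eef_pos: [0.5636, -0.1413, 0.2331]
tool_rot: [0.0, 1.0, 0.001, -0.0]
contact_force: [-2.5, -0.3, 6.8]
gripper_width: 0.0
grasp_force: 3.7
```

```bash
python3 -m pendant '[[0,0,0,0.0015,0],[0,0,0,0.0015,0],[0,0,0,0.0015,0],[0,0,0,0.0015,0],[0,0,0,0.0015,0],[0,0,0,0.0015,0],[0,0,0,0.0005,0],[0,0,0,0,0],[0,0,0,-0.01,0],[0,0,0,-0.03,0],[0,0,0,-0.03,0],[0,0,0,0,0]]'; python3 -m pendant '[[0,0,0,-0.02,0],[0,0,0,0,0],[0,0,0,0,0]]'; python3 d.py; python3 w.py w3
```

```text
t: 9.87
eef_pos: [0.566, -0.1415, 0.2991]
tool_rot: [0.001, 1.0, 0.001, 0.005]
contact_force: [1.7, -0.3, -0.3]
gripper_width: 0.0
grasp_force: 0.0
t: 10.12
eef_pos: [0.5642, -0.1414, 0.3143]
tool_rot: [0.0, 1.0, 0.001, 0.001]
contact_force: [-0.0, 1.0, 0.2]
gripper_width: 0.0
grasp_force: 0.0
[ 0.5642 -0.1414  0.3143]
cam [ 0.6382 -0.1413  0.2839]
4106 px [320.9394 250.9552] mean [ 0.5642 -0.1415  0.0458] circ [ 0.5635 -0.1414] 0.02513084001839161 zdisc 0.045646757490742276 hub [ 0.564  -0.1415  0.0504] 173
2513 px [208.7338 259.1146] mean [ 0.5592 -0.066   0.0477] circ [ 0.5583 -0.0659] 0.019825326278805733 zdisc 0.04740159155623054 hub [ 0.5588 -0.066   0.0521] 174
481 px [372.8565 338.9127] mean [ 0.4979 -0.1791  0.0462] circ [ 0.4965 -0.178 ] 0.014977311715483665 zdisc 0.04623461775951592 hub None 0
197 px [269.5279 345.0863] mean [ 0.4927 -0.104   0.0459] circ [ 0.4912 -0.1052] 0.009922339580953121 zdisc 0.04571434905818152 hub [ 0.4908 -0.1058  0.0498] 10
724 px [188.924  352.7914] mean [ 0.4877 -0.0456  0.0481] circ [ 0.4846 -0.046 ] 0.014454700984060764 zdisc 0.04751519577536369 hub [ 0.4847 -0.0466  0.052 ] 111
10.1667 [ 0.5638 -0.1413  0.3133] [0.0001 1.     0.0007 0.0004]
```

View pics/w3.png

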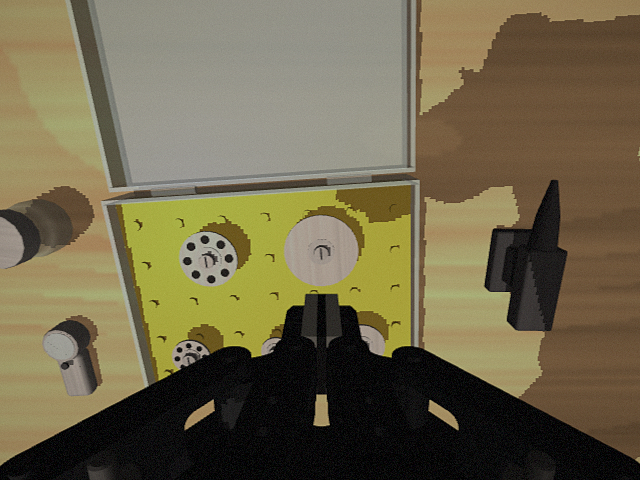

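The large hub (321,252) is at 50.4 mm and all three plain discs are home. The fingers are clear, and the jar, loupe and anvil are untouched.

```bash
python3 -c "
from station import bot
print(bot.hand_in())"
```

```text
the job is handed in; nothing more can be done
None
```

I pressed all three plain discs home in order (small, medium, large), with screw heads at 50.4, 51.0 and 50.4 mm against 52 mm for the perforated discs, and handed the job in at about 10 s; the hand-in call returned no verdict.

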